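Bring the bearing ball before the inspection camera

TASK

Draw the ball tray straight out of its lipped dock by the upright grip plate, carry it to the inspection camera without letting the loose steel ball leave its pocket, and finish holding the tray still and level in the air with the ball on the lens's line of sight, about 9 cm in front of the lens. The program ends while the gripper still holds the tray there: do not put it down, lean it on anything, or knock the camera, and leave the other things where they are.

Things in the scene. Friction and masses are not known exactly. Their poses are not given: they have to be found in the camera images.
- tray: Bare aluminium tray, flat plate 130 long (x) x 64 wide (y) x 9 mm thick, loose, 0.11 to 0.22 kg. Origin: centre of its underside; z up, +x towards the end with the round pocket (36 mm across, 4 mm deep, centred at x = +30 mm). A grip plate stands at x = -38 mm. It starts pushed into the dock, its x along the dock's x, the grip end sticking out at the open front.
- pocket (a point): Centre of the pocket's floor, 5 mm above the tray's underside, at x = +30 mm in the tray; axes as the tray's.
- grip (a point): Where to pinch the tray: the black upright plate at x = -38 mm in the tray, 12 mm thick (x), 40 mm wide (y), its top 72 mm above the tray's underside; this point is 55 mm above the underside, the gap from the plate to the ball is at least 44 mm. Fingers close along the tray's x. Axes as the tray's.
- ball_center (a point): Centre of the loose polished steel ball, 22 mm in diameter, 44 g, lying in the tray's pocket; it rolls freely up to 7 mm off the pocket's centre, and climbs out over the 4 mm rim if the tray is tipped past about 45 degrees or jerked. Its axes turn with it and mean nothing.
- dock: Grey dock fixed to the bench, 140 x 90 x 23 mm. Origin: under its back stop at bench height; -x points out of the open front. Floor plate 4 mm thick. Side rails, 4 mm play beside the tray, carry lips 9 mm inward, 3 mm over the tray's top, from x = -72 to -4 mm; the tray leaves only along -x and is clear once its origin is beyond x = -137 mm (starts at -72 to -84).
- camera: Inspection camera stand fixed to the bench: dark steel foot 100 x 90 x 12 mm, 16 mm column 247 mm high, black camera head with a round lens barrel. Origin: on the bench, 20 mm behind the plane of the lens front; the lens looks level along this frame's -x, roughly towards the robot.
- lens (a point): Centre of the front glass of the camera's lens barrel (34 mm across), 125 to 165 mm above the bench; axes as the stand's: -x is the line of sight, z up.
- head (a joint): Height setting of the camera head on its column, 0 to 0.04 m (lens at 125 mm + this); clamped stiff, not to be moved.
- tape_measure: Bystander: yellow tape measure 68 x 80 x 38 mm lying loose; origin under its centre.
- duct_tape: Bystander: small black tape roll 55 mm across, 19 mm high, loose; origin under its centre.
- grey_case: Bystander: plain grey case 60 x 130 x 35 mm, loose; origin under its centre.
- wood_box: Bystander: open wooden box 75 x 140 x 42 mm, loose, empty; origin under its centre.
Things that resemble listed ones, but are neither listed nor needed, are in the scene too. Leave any pink look-alike of the tray alone.

How it is judged:
On the way:
1. the tray is drawn out along the dock, from under the lips (x of tray in the frame of dock below -0.13 m and z of tray in the frame of dock below 0.03 m and y of tray in the frame of dock between -0.03 and 0.03 m).
At the end, for the whole second after the job is handed in: The gripper holds the tray over 80 mm above the bench, off camera and dock, still and level within 5 degrees; the ball rests in its pocket, 60 to 120 mm before the lens glass and within 20 mm of its line of sight sideways and in height; bystanders moved under 30 mm (x of ball_center in the frame of lens between -0.12 and -0.06 m and y of ball_center in the frame of lens between -0.02 and 0.02 m and z of ball_center in the frame of lens between -0.02 and 0.02 m and horizontal distance between ball_center and pocket below 0.011 m and distance between ball_center and pocket below 0.0165 m and angle between tray's own z axis and vertical below 0.09 rad and height (world z) of tray above 0.08 m and contact force between the fingers and tray above 1 N and contact force between tray and camera below 0.3 N and contact force between tray and dock below 0.3 N and linear speed of tray below 0.02 m/s and linear speed of ball below 0.03 m/s and distance of each of tape_measure, duct_tape, grey_case, wood_box from where it was at the start of the episode below 0.03 m); the arm keeps its last pose, push and grip.
It fails at once if the ball left the tray's pocket (distance between ball_center and pocket above 0.022 m).
It fails at once if the camera was knocked (more than 5 N) (contact force between any of the fingers, the arm, tray and camera above 5 N).
It fails at once if a bystander was pushed more than 30 mm (distance of any of tape_measure, duct_tape, grey_case, wood_box from where it was at the start of the episode above 0.03 m).
It also fails if it takes over 58 s, if anything falls off the work surface, if the arm or the gripper's body presses on something with over 40 N, if the wrist force passes 120 N, or if a joint passes its speed limit or range.

ROBOT

A 6-joint arm with a two-finger parallel gripper is mounted at the origin on a cart in front of the work surface, level with it; the furniture and walls round the work are solid. World frame = base frame: x ahead of the robot, y to its left, z up, the work surface at z = 0. Lengths are in m, angles in rad, forces in N, time in s.
With the tool pointing down it reaches from about 0.425 to 0.925 m from the base axis. Payload 12.5 kg.
Tool frame: the origin (TCP) lies midway between the tips of the shut fingers; the grasp point (between the pads) lies 19 mm behind it; z points along the fingers, y is the line along which they close (so a half turn about z gives the same grasp; the last joint's range is limited). The gripper opens to 85 mm and grips with 20 to 120 N. Pads are 22 mm wide; open, the fingers measure 114 mm over their backs; the gripper's body (76 mm by 85 mm) begins 54 mm behind the grasp point. The pads swing forward as they close: fully open they stand 13 mm farther back than shut.
Start: joints at [1.232, 0.491, 1.559, -0, 1.092, -0.106], TCP at [0.144, 0.608, 0.231] pointing down, gripper open.
Joint ranges: [-3.1, 3.1], [-0.84, 2.19], [0.05, 2.79], [-1.13, 4.28], [0.06, 2.93], [-2.69, 2.69]. Speed limits (rad/s): [2.22, 2.22, 2.79, 3.14, 3.14, 3.14].

INTERFACE

Orientations are given as a 3x3 rotation matrix whose columns are the frame's x, y, z axes.
In Python, from workcell import get_obs, capture, close_job gives the robot as it stands.
- The arm moves only by the tool step_arm, never from a script. Its argument "motion" is a list of rows, each an object with "turn": the turn, a rotation vector about the tool's x, y, z in degrees, a list of three; "translation": the shift along the tool's x, y, z in mm, a list of three; "jaw": the finger opening in mm, from 0 to 85.4. In form: [{"turn": [ax, ay, az], "translation": [dx, dy, dz], "jaw": jaw}, ...]. A call has 1 to 5 rows; each row shifts and turns the commanded pose from where the row before left it, along the tool's axes as they then stand; what a row does not reach is not made up. A row lasts 1/10 s, in which the tool goes at most 50 mm and 8.59 degrees, less where a joint would pass 70% of its speed; a pose out of reach is approached as far as the arm can. A call is refused whole if a number of a shift passes 50 or a number of a turn 8.59, either way. A call with a gripper value outside its range is refused whole. The fingers move at their own pace and stop on an object; the grip force is fixed at half the most. Time passes only in rows, so rows that do not move let the fingers close. It gives the time, the measured TCP pose, the force, the opening and the grip force at its end, in the units of the state.
- get_obs(): the state, without advancing time (a new reading comes with each control period).
- capture(name): name is "scene" or "top" or "wrist"; returns a dict with "image" (400x640x3 uint8, blue, green, red), "range_z" (400x640 float32, m along the optical axis (not along the pixel's ray), 0 where there is no reading), "intrinsics" (3x3 intrinsics, pixels), "dist_coeffs" ([k1, k2, p1, p2, k3] as OpenCV has them; the pictures are not rectified), "rvec" (rotation vector, rad) and "tvec" (3), from world to camera coordinates, as OpenCV has them. Camera axes: x right, y down, z forward; pixel columns grow to the right and rows downward; lengths in m; the calibration is good to about 2 mm. A picture is of the moment at which its call begins.
- close_job(): hands the job in; it is judged then, once.
The state is a dict: "clock": time; "joint_positions": joint angles; "qvel": joint speeds; "joint_efforts": joint torques, N m; "eef_pos": TCP position; "tcp_rot": TCP orientation; "contact_force": force on the tool from outside, world axes, zero at the start; "moment": the same for the moment, N m; "grip_width": finger opening in m; "grip_force": force on a finger pad.
Only numpy, scipy, OpenCV 4.12 (cv2) and the standard library are available. Lean on these libraries where they do the work, as an engineer would, in place of code of your own. Each camera call takes 0.05 s, during which the arm holds its last target. There are 200 camera calls.

## Working session

There is one attempt and no reset: what is moved stays moved. The work goes in short steps, Python scripts to look and compute and a tool call to move; the robot and the scene stay as the last step left them, time stands still between calls to the robot, and variables do not carry over. Pictures are saved under pics/ and viewed, at most 10 in all, crops included, and the job is handed in when it is done.

Besides the shell and the picture viewer there is one more tool, called after ">>>" in YAML: its name, and indented under it one key for each argument. step_arm: Moves the arm, as the interface text tells. Its arguments: {"type":"object","properties":{"motion":{"type":"array","items":{"type":"object","properties":{"turn":{"type":"array","items":{"type":"number"}},"translation":{"type":"array","items":{"type":"number"}},"jaw":{"type":"number"}}}}},"required":["motion"]}

```bash
mkdir -p pics
cat > h.py <<'E'
import numpy as np,cv2
from workcell import get_obs,capture
def cloud(c):
    z=c["range_z"];h,w=z.shape
    u,v=np.meshgrid(np.arange(w),np.arange(h))
    p=cv2.undistortPoints(np.stack([u,v],-1).reshape(-1,1,2).astype(np.float32),c["intrinsics"],c["dist_coeffs"]).reshape(h,w,2)
    P=np.dstack([p[...,0]*z,p[...,1]*z,z])
    R=cv2.Rodrigues(np.array(c["rvec"],float))[0]
    W=(P-np.array(c["tvec"]).reshape(3))@R
    W[z==0]=np.nan
    return W
E
python3 - <<'E'
from h import *
for n in("scene","top"):
    c=capture(n);W=cloud(c);np.save(n,W);cv2.imwrite(f"pics/{n}.png",c["image"])
E
```

```text
(no output)
```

View pics/scene.png

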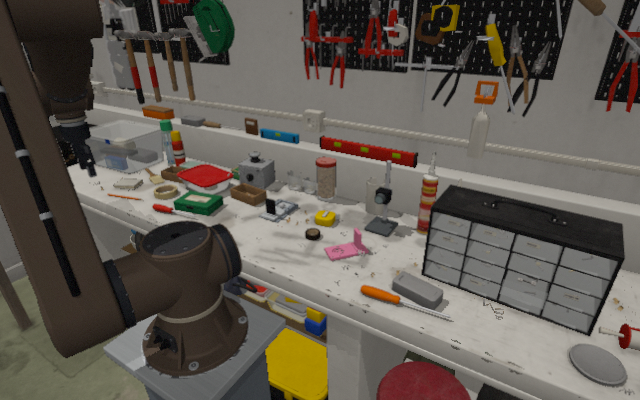

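View pics/top.png

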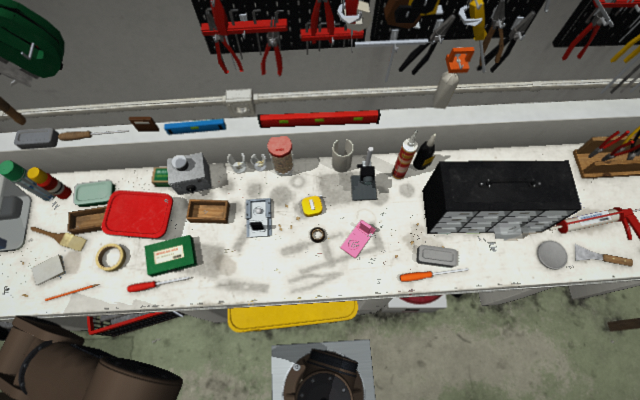

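Candidates for the tray are the grey tray with a black plate in the dock, at top (260,215), and the pink look-alike at top (357,238). I choose the grey one in the dock. The camera stand is at top (366,180). Next is a close crop with measurements.

Run:
```python
from h import *
W=np.load("top.npy");im=cv2.imread("pics/top.png")
cv2.imwrite("pics/crop.png",cv2.resize(im[140:260,235:395],None,fx=5,fy=5,interpolation=cv2.INTER_CUBIC))
for n in("top","scene"):
    W=np.load(n+".npy")
    for nm,(u0,u1,v0,v1) in dict(top=dict(dock=(242,278,190,242),cam=(348,382,140,204)),scene=dict(dock=(250,305,190,225),cam=(360,402,155,240)))[n].items():
        P=W[v0:v1,u0:u1].reshape(-1,3);P=P[~np.isnan(P[:,0])]
        print(n,nm)
        for a,b in((.006,.016),(.016,.03),(.03,.06),(.06,.09),(.09,.13),(.13,.18),(.18,.27)):
            Q=P[(P[:,2]>a)&(P[:,2]<b)]
            if len(Q)>2: print(a,b,len(Q),Q.mean(0).round(3),Q.min(0).round(3),Q.max(0).round(3))
```

```text
top dock
0.006 0.016 454 [0.585 0.196 0.012] [0.501 0.132 0.006] [0.696 0.252 0.016]
0.016 0.03 334 [0.607 0.198 0.021] [0.518 0.152 0.016] [0.661 0.243 0.03 ]
0.03 0.06 40 [0.555 0.197 0.042] [0.537 0.178 0.03 ] [0.615 0.216 0.058]
0.06 0.09 55 [0.542 0.197 0.073] [0.537 0.178 0.06 ] [0.55  0.215 0.084]
top cam
0.006 0.016 473 [ 0.688 -0.191  0.011] [ 0.621 -0.272  0.006] [ 0.826 -0.141  0.016]
0.016 0.03 115 [ 0.736 -0.194  0.02 ] [ 0.635 -0.275  0.016] [ 0.827 -0.142  0.03 ]
0.03 0.06 115 [ 0.817 -0.204  0.047] [ 0.761 -0.273  0.031] [ 0.827 -0.14   0.06 ]
0.06 0.09 143 [ 0.817 -0.203  0.076] [ 0.76  -0.269  0.06 ] [ 0.827 -0.138  0.09 ]
0.09 0.13 191 [ 0.788 -0.183  0.109] [ 0.643 -0.263  0.09 ] [ 0.827 -0.136  0.13 ]
0.13 0.18 291 [ 0.679 -0.189  0.148] [ 0.643 -0.215  0.13 ] [ 0.773 -0.139  0.18 ]
0.18 0.27 64 [ 0.705 -0.192  0.224] [ 0.699 -0.2    0.181] [ 0.716 -0.185  0.251]
scene dock
0.006 0.016 302 [0.583 0.207 0.012] [0.512 0.079 0.006] [0.782 0.394 0.016]
0.016 0.03 250 [0.601 0.23  0.022] [0.511 0.078 0.016] [0.658 0.395 0.03 ]
0.03 0.06 144 [0.577 0.258 0.042] [0.533 0.176 0.03 ] [0.65  0.362 0.059]
0.06 0.09 52 [0.539 0.196 0.071] [0.532 0.179 0.061] [0.547 0.218 0.079]
scene cam
0.006 0.016 459 [ 0.695 -0.184  0.012] [ 0.629 -0.239  0.006] [ 0.827 -0.042  0.016]
0.016 0.03 160 [ 0.768 -0.155  0.023] [ 0.646 -0.232  0.016] [ 0.828 -0.038  0.03 ]
0.03 0.06 264 [ 0.778 -0.142  0.044] [ 0.505 -0.214  0.03 ] [ 0.828 -0.038  0.06 ]
0.06 0.09 210 [ 0.778 -0.142  0.075] [ 0.504 -0.211  0.06 ] [ 0.827 -0.037  0.09 ]
0.09 0.13 515 [ 0.784 -0.132  0.114] [ 0.64  -0.216  0.09 ] [ 0.829 -0.035  0.13 ]
0.13 0.18 683 [ 0.771 -0.144  0.154] [ 0.639 -0.217  0.13 ] [ 0.828 -0.033  0.18 ]
0.18 0.27 480 [ 0.81  -0.135  0.199] [ 0.696 -0.201  0.18 ] [ 0.853 -0.023  0.249]
```

View pics/crop.png

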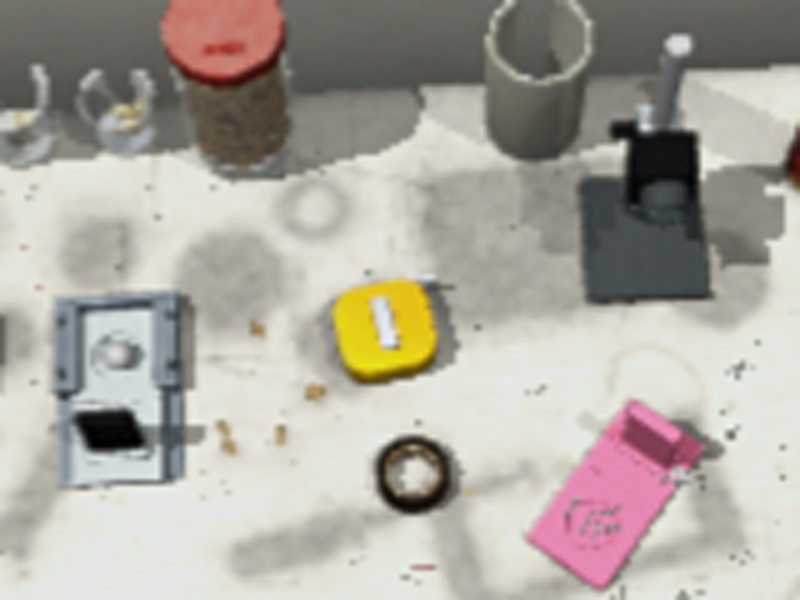

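The crop shows the aluminium tray in the dock with its black plate at crop (110,428) and the ball at (118,352). The camera stand's foot is at (645,240), with the barrel at (663,190) facing the robot. The pink tray sits apart. Next I fit the axes.

Run:
```python
from h import *
T=np.load("top.npy").reshape(-1,3);S=np.load("scene.npy").reshape(-1,3)
def sel(P,x0,x1,y0,y1,z0,z1):
    m=(P[:,0]>x0)&(P[:,0]<x1)&(P[:,1]>y0)&(P[:,1]<y1)&(P[:,2]>z0)&(P[:,2]<z1);return P[m]
def rect(n,Q):
    print(n,len(Q),Q.mean(0).round(4),[np.round(a,4) for a in cv2.minAreaRect((Q[:,:2]*1000).astype(np.float32))])
for n,P in(("T",T),("S",S)):
    rect(n+" dock",sel(P,.48,.69,.14,.25,.006,.03))
    rect(n+" lips",sel(P,.48,.69,.14,.25,.0185,.0265))
    rect(n+" plate",sel(P,.5,.59,.17,.23,.04,.085))
    rect(n+" ptop",sel(P,.5,.59,.17,.23,.072,.085))
    rect(n+" ball",sel(P,.58,.64,.175,.215,.018,.036))
    rect(n+" foot",sel(P,.6,.76,-.27,-.12,.008,.016))
    rect(n+" head",sel(P,.63,.73,-.24,-.15,.11,.178))
    for z in np.arange(.1,.2,.01):
        q=sel(P,.62,.73,-.24,-.15,z,z+.01)
        if len(q)>3:print("  ",z.round(2),len(q),q.min(0).round(4),q.max(0).round(4))
```

```text
T dock 786 [0.5938 0.1971 0.0155] [array([579.5286, 196.268 ]), array([102.9574, 173.0171]), np.float64(86.5752)]
T lips 214 [0.6116 0.1989 0.0217] [array([591.9891, 197.6027]), array([135.8745,  90.5891]), np.float64(0.5458)]
T plate 76 [0.5412 0.1968 0.0661] [array([542.4522, 196.7947]), array([38.0525, 12.4423]), np.float64(86.3954)]
T ptop 38 [0.5434 0.1986 0.0757] [array([543.349 , 196.7549]), array([37.7466, 11.5767]), np.float64(87.8013)]
T ball 27 [0.6091 0.194  0.0278] [array([614.6573, 190.3633]), array([15.1349, 32.6422]), np.float64(59.9919)]
T foot 387 [ 0.6747 -0.1887  0.0122] [array([ 682.5391, -192.056 ]), array([138.5331, 148.6731]), np.float64(89.5327)]
T head 314 [ 0.6768 -0.1887  0.1458] [array([ 683.6283, -190.3174]), array([84.9208, 49.3028]), np.float64(11.5493)]
   0.11 8 [ 0.6446 -0.2136  0.1146] [ 0.6671 -0.1692  0.1199]
   0.12 20 [ 0.6432 -0.2123  0.1208] [ 0.7138 -0.1689  0.13  ]
   0.13 53 [ 0.6428 -0.2111  0.1305] [ 0.7249 -0.1607  0.1396]
   0.14 90 [ 0.6429 -0.215   0.1403] [ 0.7202 -0.1692  0.1499]
   0.15 130 [ 0.6454 -0.2152  0.1501] [ 0.7072 -0.16
[... 920 characters left out ...]
loat64(87.2644)]
S head 286 [ 0.668  -0.197   0.1422] [array([ 678.9702, -193.4051]), array([46.3874, 80.4278]), np.float64(88.6792)]
   0.11 22 [ 0.6422 -0.2151  0.1106] [ 0.6928 -0.184   0.1199]
   0.12 44 [ 0.6397 -0.2159  0.1201] [ 0.7189 -0.1754  0.1299]
   0.13 45 [ 0.639  -0.2155  0.1301] [ 0.7166 -0.1705  0.1396]
   0.14 72 [ 0.639  -0.2167  0.14  ] [ 0.7179 -0.1698  0.1499]
   0.15 83 [ 0.659  -0.2153  0.1502] [ 0.7076 -0.1698  0.16  ]
   0.16 12 [ 0.6987 -0.1989  0.1609] [ 0.7139 -0.1872  0.1695]
   0.17 12 [ 0.6985 -0.2008  0.1711] [ 0.7124 -0.1881  0.1799]
   0.18 13 [ 0.6982 -0.1994  0.1814] [ 0.7114 -0.1867  0.1887]
   0.19 15 [ 0.6959 -0.2006  0.19  ] [ 0.7108 -0.1852  0.1996]
```

Run:
```python
from h import *
o=get_obs();R=np.array(o["tcp_rot"]);print(o["clock"],o["eef_pos"],R.round(3))
d=np.array([.54,.197,.2])-o["eef_pos"];print(d@R*1000)
th=np.radians(np.degrees(np.arctan2(R[1,1],R[0,1])));print("y axis yaw",np.degrees(th))
for n in("top","scene"):
    P=np.load(n+".npy").reshape(-1,3);q=P[(P[:,0]>.62)&(P[:,0]<.655)&(P[:,1]>-.24)&(P[:,1]<-.15)&(P[:,2]>.09)&(P[:,2]<.17)]
    for a in(.645,.65,.655):
        r=q[q[:,0]<a];print(n,a,len(r),r.min(0).round(3),r.max(0).round(3),np.median(r,0).round(3))
    # lips inner/outer edge line: rail points
    q=P[(P[:,0]>.53)&(P[:,0]<.65)&(P[:,2]>.0185)&(P[:,2]<.0265)]
    for lo,hi in((.14,.17),(.225,.25)):
        r=q[(q[:,1]>lo)&(q[:,1]<hi)];vx,vy,x0,y0=cv2.fitLine(r[:,:2].astype(np.float32),cv2.DIST_HUBER,0,.01,.01).ravel();print(len(r),np.degrees(np.arctan2(vy,vx)),x0,y0)
```

```text
0.1 [0.14412377 0.6079436  0.23078649] [[-0.973  0.231 -0.   ]
 [ 0.231  0.973 -0.001]
 [ 0.    -0.001 -1.   ]]
[-480.02312286 -308.47143381   31.0421204 ]
y axis yaw 76.6584410944596
top 0.645 21 [ 0.643 -0.206  0.12 ] [ 0.645 -0.175  0.146] [ 0.644 -0.192  0.136]
top 0.65 44 [ 0.643 -0.208  0.115] [ 0.65  -0.175  0.15 ] [ 0.645 -0.191  0.137]
top 0.655 59 [ 0.643 -0.208  0.115] [ 0.654 -0.175  0.151] [ 0.646 -0.191  0.138]
67 3.0381892 0.628105 0.16145587
73 0.21842885 0.6174079 0.23495181
scene 0.645 59 [ 0.639 -0.205  0.116] [ 0.645 -0.175  0.148] [ 0.643 -0.192  0.133]
scene 0.65 72 [ 0.639 -0.207  0.116] [ 0.65  -0.175  0.148] [ 0.643 -0.191  0.133]
scene 0.655 84 [ 0.639 -0.208  0.116] [ 0.655 -0.175  0.148] [ 0.644 -0.193  0.134]
42 4.007771 0.6253045 0.1593173
20 15.291638 0.6253746 0.23043096
```

>>> step_arm:
  motion:
    - {"translation": [-32, -20.5, 0], "turn": [0, 0, 0], "jaw": 85}
    - {"translation": [-32, -20.5, 0], "turn": [0, 0, 0], "jaw": 85}
    - {"translation": [-32, -20.5, 0], "turn": [0, 0, 0], "jaw": 85}
    - {"translation": [-32, -20.5, 0], "turn": [0, 0, 0], "jaw": 85}
    - {"translation": [-32, -20.5, 0], "turn": [0, 0, 0], "jaw": 85}

```text
clock: 0.6
eef_pos: [0.277, 0.4702, 0.2311]
tcp_rot: [[-0.973, 0.23, -0.0], [0.23, 0.973, -0.0], [0.0, -0.0, -1.0]]
contact_force: [0.3, 0.6, -0.1]
grip_width: 0.0847
grip_force: 0.0
```

>>> step_arm:
  motion:
    - {"translation": [-32, -20.5, 0], "turn": [0, 0, 0], "jaw": 85}
    - {"translation": [-32, -20.5, 0], "turn": [0, 0, 0], "jaw": 85}
    - {"translation": [-32, -20.5, 0], "turn": [0, 0, 0], "jaw": 85}
    - {"translation": [-32, -20.5, 0], "turn": [0, 0, 0], "jaw": 85}
    - {"translation": [-32, -20.5, 0], "turn": [0, 0, 0], "jaw": 85}

```text
clock: 1.1
eef_pos: [0.409, 0.3336, 0.2311]
tcp_rot: [[-0.973, 0.231, -0.0], [0.231, 0.973, -0.0], [0.0, -0.0, -1.0]]
contact_force: [1.2, 0.5, -0.3]
grip_width: 0.0851
grip_force: 0.0
```

>>> step_arm:
  motion:
    - {"translation": [-32, -20.5, 0], "turn": [0, 0, 0], "jaw": 85}
    - {"translation": [-32, -20.5, 0], "turn": [0, 0, 0], "jaw": 85}
    - {"translation": [-32, -20.5, 0], "turn": [0, 0, 0], "jaw": 85}
    - {"translation": [-32, -20.5, 0], "turn": [0, 0, 0], "jaw": 85}
    - {"translation": [-32, -20.5, 0], "turn": [0, 0, 0], "jaw": 85}

```text
clock: 1.6
eef_pos: [0.5411, 0.1969, 0.2311]
tcp_rot: [[-0.973, 0.231, -0.0], [0.231, 0.973, 0.0], [0.0, -0.0, -1.0]]
contact_force: [0.5, 0.3, 0.2]
grip_width: 0.0851
grip_force: 0.0
```

>>> step_arm:
  motion:
    - {"translation": [0, 0, 0], "turn": [0, 0, 8.5], "jaw": 85}
    - {"translation": [0, 0, 0], "turn": [0, 0, 8.5], "jaw": 85}
    - {"translation": [0, 0, 0], "turn": [0, 0, 8.5], "jaw": 85}
    - {"translation": [0, 0, 0], "turn": [0, 0, 8.5], "jaw": 85}
    - {"translation": [0, 0, 0], "turn": [0, 0, 8.5], "jaw": 85}

```text
clock: 2.1
eef_pos: [0.5402, 0.1981, 0.231]
tcp_rot: [[-0.556, 0.831, -0.001], [0.831, 0.556, -0.0], [0.0, -0.001, -1.0]]
contact_force: [-0.1, -0.2, -0.5]
grip_width: 0.0849
grip_force: 0.0
```

>>> step_arm:
  motion:
    - {"translation": [0, 0, 0], "turn": [0, 0, 8.5], "jaw": 52}
    - {"translation": [0, 0, 0], "turn": [0, 0, 8.5], "jaw": 52}
    - {"translation": [0, 0, 0], "turn": [0, 0, 8.5], "jaw": 52}
    - {"translation": [0, 0, 0], "turn": [0, 0, 8.5], "jaw": 52}
    - {"translation": [0, 0, 0], "turn": [0, 0, 0], "jaw": 52}

```text
clock: 2.6
eef_pos: [0.5401, 0.1982, 0.231]
tcp_rot: [[-0.001, 1.0, -0.001], [1.0, 0.001, -0.0], [-0.0, -0.001, -1.0]]
contact_force: [-0.3, 0.2, 0.1]
grip_width: 0.0517
grip_force: 0.0
```

```bash
cat > m.py <<'E'
from h import *
o=get_obs();R=np.array(o["tcp_rot"]);print(o["clock"],o["eef_pos"],R.round(3),o["grip_width"],o["contact_force"])
c=capture("wrist");W=cloud(c);np.save("wrist",W);cv2.imwrite("pics/wrist1.png",c["image"])
E
python3 m.py
```

```text
2.6 [0.54014307 0.19816796 0.2310054 ] [[-0.001  1.    -0.001]
 [ 1.     0.001 -0.   ]
 [-0.    -0.001 -1.   ]] 0.051713378258070715 [-0.29838713  0.24474917  0.08364201]
```

View pics/wrist1.png

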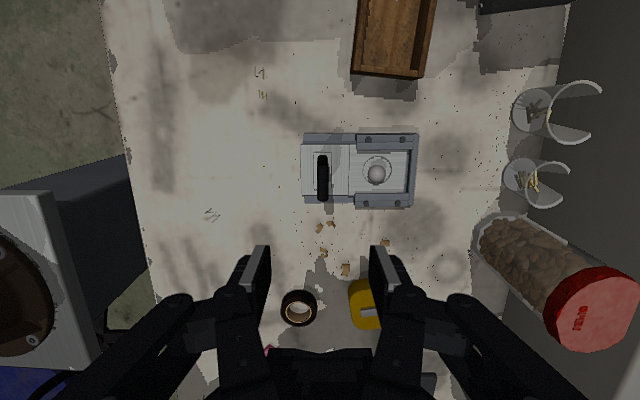

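The wrist view shows the dock at (300-418, 133-207), the grip plate at (322,177) and the ball at (377,173), almost aligned with the tool.

Run:
```python
from h import *
W=np.load("wrist.npy");P=W[110:230,285:440].reshape(-1,3)
for n,z0,z1 in(("lips",.0195,.027),("ptop",.065,.085),("plate",.03,.085),("low",.008,.018),("dock",.01,.027)):
    Q=P[(P[:,2]>z0)&(P[:,2]<z1)];print(n,len(Q),np.median(Q,0).round(4),Q.min(0).round(4),Q.max(0).round(4),cv2.minAreaRect((Q[:,:2]*1000).astype(np.float32)))
Q=P[(P[:,2]>.0195)&(P[:,2]<.027)]
for s in(Q[Q[:,1]<.175],Q[Q[:,1]>.22]):
    vx,vy,x,y=cv2.fitLine(s[:,:2].astype(np.float32),cv2.DIST_HUBER,0,.01,.01).ravel();print(len(s),np.degrees(np.arctan(vy/vx)),x,y)
```

```text
lips 1632 [0.6149 0.2162 0.0209] [0.5364 0.1519 0.0195] [0.6514 0.2417 0.027 ] ((593.7056274414062, 195.8885955810547), (113.80257415771484, 90.02654266357422), 1.2120554447174072)
ptop 443 [0.5421 0.1983 0.0753] [0.5368 0.177  0.0655] [0.5485 0.2167 0.0774] ((542.6175537109375, 196.8880615234375), (11.673070907592773, 39.7159309387207), 0.005477256141602993)
plate 546 [0.543  0.1996 0.075 ] [0.5365 0.177  0.03  ] [0.6139 0.2167 0.0774] ((575.2384643554688, 197.1077117919922), (77.15584564208984, 39.730655670166016), 0.40465524792671204)
low 4729 [0.5833 0.1992 0.0129] [0.5154 0.1169 0.008 ] [0.6598 0.2421 0.018 ] ((590.0828247070312, 183.70846557617188), (152.35671997070312, 114.75469207763672), 10.659131050109863)
dock 6156 [0.5952 0.1994 0.0135] [0.5154 0.1169 0.01  ] [0.6598 0.2421 0.027 ] ((590.0828247070312, 183.70846557617188), (152.35671997070312, 114.75469207763672), 10.659131050109863)
696 0.6600206 0.61763084 0.16056105
810 0.7489754 0.6162822 0.23244505
```

>>> step_arm:
  motion:
    - {"translation": [-1.2, 2.4, 0], "turn": [0, 0, -0.7], "jaw": 52}
    - {"translation": [0, 0, 40], "turn": [0, 0, 0], "jaw": 52}
    - {"translation": [0, 0, 40], "turn": [0, 0, 0], "jaw": 52}
    - {"translation": [0, 0, 40], "turn": [0, 0, 0], "jaw": 52}
    - {"translation": [0, 0, 30], "turn": [0, 0, 0], "jaw": 52}

```text
clock: 3.15
eef_pos: [0.5422, 0.1968, 0.0791]
tcp_rot: [[-0.019, 1.0, -0.001], [1.0, 0.019, -0.0], [-0.0, -0.001, -1.0]]
contact_force: [-0.5, 0.0, 0.4]
grip_width: 0.0524
grip_force: 0.0
```

>>> step_arm:
  motion:
    - {"translation": [0, 0, 20], "turn": [0, 0, 0], "jaw": 52}
    - {"translation": [0, 0, 20], "turn": [0, 0, 0], "jaw": 52}
    - {"translation": [0, 0, 0], "turn": [0, 0, 0], "jaw": 52}
    - {"translation": [0, 0, 0], "turn": [0, 0, 0], "jaw": 40}
    - {"translation": [0, 0, 0], "turn": [0, 0, 0], "jaw": 30}

```text
clock: 3.65
eef_pos: [0.5433, 0.1972, 0.0424]
tcp_rot: [[-0.016, 1.0, 0.002], [1.0, 0.016, 0.0], [0.0, 0.002, -1.0]]
contact_force: [0.0, -0.7, 0.2]
grip_width: 0.0299
grip_force: 0.0
```

>>> step_arm:
  motion:
    - {"translation": [0, 0, 0], "turn": [0, 0, 0], "jaw": 22}
    - {"translation": [0, 0, 0], "turn": [0, 0, 0], "jaw": 18}
    - {"translation": [0, 0, 0], "turn": [0, 0, 0], "jaw": 15}
    - {"translation": [0, 0, 0], "turn": [0, 0, 0], "jaw": 13}
    - {"translation": [0, 0, 0], "turn": [0, 0, 0], "jaw": 11}

```text
clock: 4.15
eef_pos: [0.5429, 0.1971, 0.0416]
tcp_rot: [[-0.015, 1.0, 0.001], [1.0, 0.015, 0.0], [0.0, 0.001, -1.0]]
contact_force: [-0.3, -0.2, 3.3]
grip_width: 0.0116
grip_force: 29.7
```

>>> step_arm:
  motion:
    - {"translation": [0, 0, 0], "turn": [0, 0, 0], "jaw": 9}
    - {"translation": [0, 0, 0], "turn": [0, 0, 0], "jaw": 5}
    - {"translation": [0, 0, 0], "turn": [0, 0, 0], "jaw": 0}
    - {"translation": [0, 0, 0], "turn": [0, 0, 0], "jaw": 0}
    - {"translation": [0, 0, 0], "turn": [0, 0, 0], "jaw": 0}

```text
clock: 4.65
eef_pos: [0.5429, 0.1971, 0.0416]
tcp_rot: [[-0.015, 1.0, 0.001], [1.0, 0.015, 0.0], [0.0, 0.001, -1.0]]
contact_force: [-1.3, -0.0, 5.9]
grip_width: 0.0113
grip_force: 58.9
```

>>> step_arm:
  motion:
    - {"translation": [0, -0.5, -0.5], "turn": [0, 0, 0], "jaw": 0}
    - {"translation": [0, -1, 0], "turn": [0, 0, 0], "jaw": 0}
    - {"translation": [0, -1.5, 0], "turn": [0, 0, 0], "jaw": 0}
    - {"translation": [0, -2, 0], "turn": [0, 0, 0], "jaw": 0}
    - {"translation": [0, -2.5, 0], "turn": [0, 0, 0], "jaw": 0}

```text
clock: 5.15
eef_pos: [0.5349, 0.1969, 0.0417]
tcp_rot: [[-0.015, 1.0, -0.0], [1.0, 0.015, 0.0], [0.0, -0.0, -1.0]]
contact_force: [0.8, 0.3, -2.0]
grip_width: 0.0112
grip_force: 58.5
```

>>> step_arm:
  motion:
    - {"translation": [0, -3, 0], "turn": [0, 0, 0], "jaw": 0}
    - {"translation": [0, -3.5, 0], "turn": [0, 0, 0], "jaw": 0}
    - {"translation": [0, -4, 0], "turn": [0, 0, 0], "jaw": 0}
    - {"translation": [0, -4.5, 0], "turn": [0, 0, 0], "jaw": 0}
    - {"translation": [0, -4.5, 0], "turn": [0, 0, 0], "jaw": 0}

```text
clock: 5.65
eef_pos: [0.5151, 0.1966, 0.0417]
tcp_rot: [[-0.015, 1.0, -0.0], [1.0, 0.015, 0.0], [0.0, -0.0, -1.0]]
contact_force: [-1.1, -0.2, -2.1]
grip_width: 0.0112
grip_force: 58.4
```

>>> step_arm:
  motion:
    - {"translation": [0, -4.5, 0], "turn": [0, 0, 0], "jaw": 0}
    - {"translation": [0, -4.5, 0], "turn": [0, 0, 0], "jaw": 0}
    - {"translation": [0, -4.5, 0], "turn": [0, 0, 0], "jaw": 0}
    - {"translation": [0, -4.5, 0], "turn": [0, 0, 0], "jaw": 0}
    - {"translation": [0, -4.5, 0], "turn": [0, 0, 0], "jaw": 0}

```text
clock: 6.15
eef_pos: [0.4928, 0.1963, 0.0418]
tcp_rot: [[-0.015, 1.0, 0.0], [1.0, 0.015, 0.0], [0.0, 0.0, -1.0]]
contact_force: [0.3, 0.6, -2.5]
grip_width: 0.0115
grip_force: 58.4
```

>>> step_arm:
  motion:
    - {"translation": [0, -4.5, 0], "turn": [0, 0, 0], "jaw": 0}
    - {"translation": [0, -4.5, 0], "turn": [0, 0, 0], "jaw": 0}
    - {"translation": [0, -4.5, 0], "turn": [0, 0, 0], "jaw": 0}
    - {"translation": [0, -4, 0], "turn": [0, 0, 0], "jaw": 0}
    - {"translation": [0, -3, 0], "turn": [0, 0, 0], "jaw": 0}

```text
clock: 6.65
eef_pos: [0.4723, 0.196, 0.0418]
tcp_rot: [[-0.015, 1.0, 0.0], [1.0, 0.015, 0.0], [0.0, 0.0, -1.0]]
contact_force: [-0.1, 0.0, -3.2]
grip_width: 0.0113
grip_force: 58.4
```

>>> step_arm:
  motion:
    - {"translation": [0, -2, 0], "turn": [0, 0, 0], "jaw": 0}
    - {"translation": [0, -1, 0], "turn": [0, 0, 0], "jaw": 0}
    - {"translation": [0, 0, 0], "turn": [0, 0, 0], "jaw": 0}
    - {"translation": [0, 0, 0], "turn": [0, 0, 0], "jaw": 0}
    - {"translation": [0, 0, 0], "turn": [0, 0, 0], "jaw": 0}

```text
clock: 7.15
eef_pos: [0.4698, 0.196, 0.0418]
tcp_rot: [[-0.015, 1.0, 0.0], [1.0, 0.015, 0.0], [0.0, 0.0, -1.0]]
contact_force: [0.6, 0.1, -2.5]
grip_width: 0.0112
grip_force: 58.4
```

```bash
sed -i 's/wrist1/wrist2/' m.py; python3 m.py; python3 -c "
import cv2;cv2.imwrite('pics/w2c.png',cv2.resize(cv2.imread('pics/wrist2.png')[100:300,220:460],None,fx=3,fy=3))"
```

```text
7.15 [0.46982187 0.19595767 0.04180166] [[-0.015  1.     0.   ]
 [ 1.     0.015  0.   ]
 [ 0.     0.    -1.   ]] 0.011166651804466956 [ 0.64301445  0.14891968 -2.52459738]
```

View pics/w2c.png

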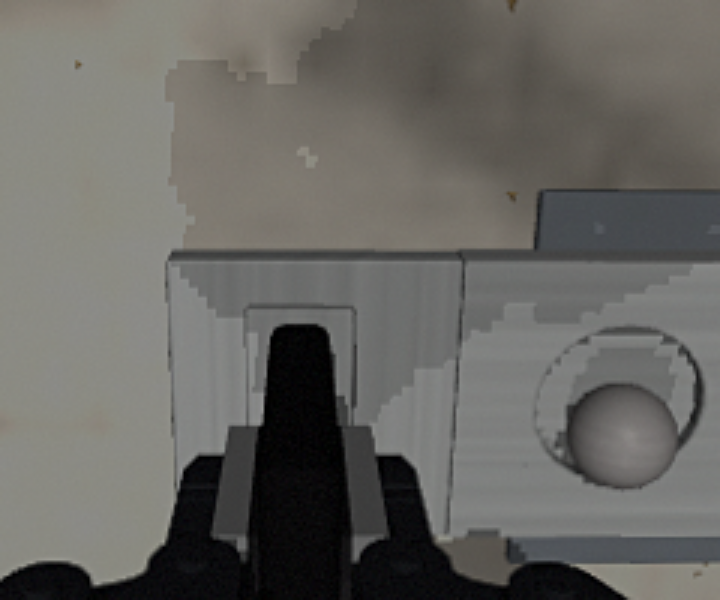

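The tray is clear of the lips, about -0.151 in the dock frame. The plate is in the jaws at crop (300,400) and the ball is in its pocket at (623,437). Next I lift it.

>>> step_arm:
  motion:
    - {"translation": [0, 0, -1], "turn": [0, 0, 0], "jaw": 0}
    - {"translation": [0, 0, -3], "turn": [0, 0, 0], "jaw": 0}
    - {"translation": [0, 0, -5], "turn": [0, 0, 0], "jaw": 0}
    - {"translation": [0, 0, -7], "turn": [0, 0, 0], "jaw": 0}
    - {"translation": [0, 0, -9], "turn": [0, 0, 0], "jaw": 0}

```text
clock: 7.7
eef_pos: [0.4697, 0.196, 0.0675]
tcp_rot: [[-0.015, 1.0, -0.0], [1.0, 0.015, 0.0], [0.0, -0.0, -1.0]]
contact_force: [0.8, 0.1, -2.1]
grip_width: 0.0112
grip_force: 58.3
```

>>> step_arm:
  motion:
    - {"translation": [0, 0, -11], "turn": [0, 0, 0], "jaw": 0}
    - {"translation": [0, 0, -11], "turn": [0, 0, 0], "jaw": 0}
    - {"translation": [0, 0, -11], "turn": [0, 0, 0], "jaw": 0}
    - {"translation": [0, 0, -11], "turn": [0, 0, 0], "jaw": 0}
    - {"translation": [0, 0, -11], "turn": [0, 0, 0], "jaw": 0}

```text
clock: 8.2
eef_pos: [0.4697, 0.1959, 0.1229]
tcp_rot: [[-0.015, 1.0, 0.0], [1.0, 0.015, 0.0], [0.0, 0.0, -1.0]]
contact_force: [-0.4, -0.1, -2.3]
grip_width: 0.011
grip_force: 58.3
```

>>> step_arm:
  motion:
    - {"translation": [0, 0, -10], "turn": [0, 0, 0], "jaw": 0}
    - {"translation": [0, 0, -9], "turn": [0, 0, 0], "jaw": 0}
    - {"translation": [0, 0, -7], "turn": [0, 0, 0], "jaw": 0}
    - {"translation": [0, 0, -4], "turn": [0, 0, 0], "jaw": 0}
    - {"translation": [0, 0, -2], "turn": [0, 0, 0], "jaw": 0}

```text
clock: 8.7
eef_pos: [0.4697, 0.1959, 0.1541]
tcp_rot: [[-0.015, 1.0, 0.0], [1.0, 0.015, 0.0], [0.0, 0.0, -1.0]]
contact_force: [0.3, -0.6, -2.3]
grip_width: 0.0114
grip_force: 58.4
```

>>> step_arm:
  motion:
    - {"translation": [-1, 0, 0], "turn": [0, 0, 0], "jaw": 0}
    - {"translation": [-2, 0, 0], "turn": [0, 0, 0], "jaw": 0}
    - {"translation": [-4, 0, 0], "turn": [0, 0, 0], "jaw": 0}
    - {"translation": [-6, 0, 0], "turn": [0, 0, 0], "jaw": 0}
    - {"translation": [-8, 0, 0], "turn": [0, 0, 0], "jaw": 0}

```text
clock: 9.2
eef_pos: [0.4699, 0.1744, 0.1536]
tcp_rot: [[-0.015, 1.0, -0.0], [1.0, 0.015, 0.0], [0.0, -0.0, -1.0]]
contact_force: [0.1, 1.0, -2.5]
grip_width: 0.0111
grip_force: 58.4
```

```bash
sed -i 's/wrist2/wrist3/' m.py; python3 m.py
python3 - <<'E'
from h import *
im=cv2.imread('pics/wrist3.png');cv2.imwrite('pics/w3c.png',cv2.resize(im[100:300,220:460],None,fx=3,fy=3))
o=get_obs();W=np.load("wrist.npy");P=(W.reshape(-1,3)-o["eef_pos"])
Q=P[(P[:,0]>.02)&(P[:,0]<.11)&(abs(P[:,1])<.04)&(P[:,2]>-.06)&(P[:,2]<0)]
print(np.percentile(Q,[1,25,50,75,99],axis=0).round(4))
B=Q[Q[:,2]>-.022];print(len(B),B.mean(0),B.min(0),B.max(0))
E
```

```text
9.2 [0.46994858 0.17439922 0.15363783] [[-0.015  1.    -0.   ]
 [ 1.     0.015  0.   ]
 [ 0.    -0.    -1.   ]] 0.011058775055349686 [ 0.06393955  1.02365879 -2.52437529]
[[ 0.0211 -0.0299 -0.0356]
 [ 0.0416 -0.0096 -0.0296]
 [ 0.0601  0.0064 -0.029 ]
 [ 0.0822  0.0211 -0.0285]
 [ 0.1014  0.0334 -0.0118]]
968 [ 0.0631193   0.00185812 -0.01507912] [ 0.05401575 -0.0099793  -0.02198743] [ 0.07502809  0.01025228 -0.01036529]
```

View pics/w3c.png

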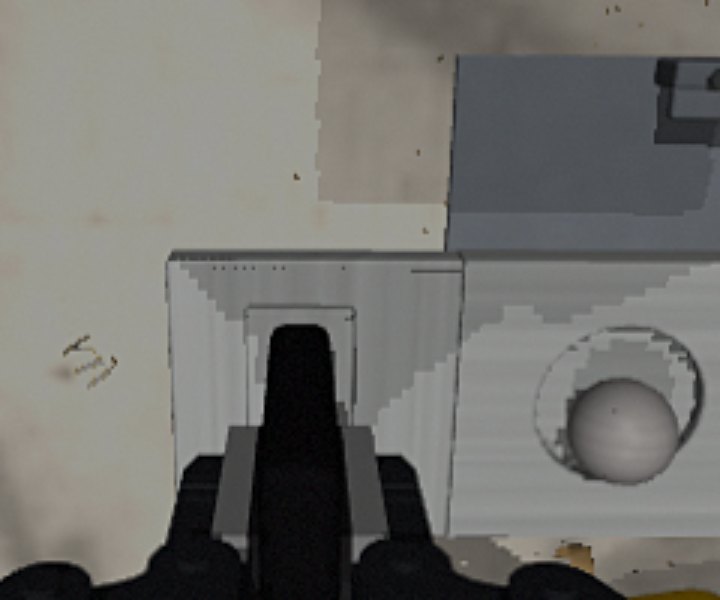

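The tray is still held level and the ball is in its pocket at crop (623,430). Next I carry it sideways to the camera.

>>> step_arm:
  motion:
    - {"translation": [-2, 0, 0], "turn": [0, 0, 0], "jaw": 0}
    - {"translation": [-4, 0, 0], "turn": [0, 0, 0], "jaw": 0}
    - {"translation": [-6, 0, 0], "turn": [0, 0, 0], "jaw": 0}
    - {"translation": [-8, 0, 0], "turn": [0, 0, 0], "jaw": 0}
    - {"translation": [-10, 0.5, 0], "turn": [0, 0, 0], "jaw": 0}

```text
clock: 9.75
eef_pos: [0.4709, 0.1443, 0.1538]
tcp_rot: [[-0.015, 1.0, -0.0], [1.0, 0.015, 0.0], [0.0, -0.0, -1.0]]
contact_force: [0.0, 0.1, -2.2]
grip_width: 0.0113
grip_force: 58.4
```

>>> step_arm:
  motion:
    - {"translation": [-12, 0.5, 0], "turn": [0, 0, 0], "jaw": 0}
    - {"translation": [-14, 0.5, 0], "turn": [0, 0, 0], "jaw": 0}
    - {"translation": [-16, 0.5, 0], "turn": [0, 0, 0], "jaw": 0}
    - {"translation": [-18, 0.5, 0], "turn": [0, 0, 0], "jaw": 0}
    - {"translation": [-20, 0.5, 0], "turn": [0, 0, 0], "jaw": 0}

```text
clock: 10.25
eef_pos: [0.4746, 0.0636, 0.1538]
tcp_rot: [[-0.015, 1.0, 0.0], [1.0, 0.015, 0.0], [0.0, 0.0, -1.0]]
contact_force: [0.0, 0.1, -3.6]
grip_width: 0.0111
grip_force: 58.4
```

>>> step_arm:
  motion:
    - {"translation": [-20, 0.5, 0], "turn": [0, 0, 0], "jaw": 0}
    - {"translation": [-20, 0.5, 0], "turn": [0, 0, 0], "jaw": 0}
    - {"translation": [-20, 0.5, 0], "turn": [0, 0, 0], "jaw": 0}
    - {"translation": [-20, 0.5, 0], "turn": [0, 0, 0], "jaw": 0}
    - {"translation": [-20, 0.5, 0], "turn": [0, 0, 0], "jaw": 0}

```text
clock: 10.75
eef_pos: [0.4784, -0.0367, 0.1538]
tcp_rot: [[-0.015, 1.0, 0.0], [1.0, 0.015, 0.0], [0.0, 0.0, -1.0]]
contact_force: [0.0, 0.2, -1.7]
grip_width: 0.0113
grip_force: 58.4
```

>>> step_arm:
  motion:
    - {"translation": [-20, 0.5, 0], "turn": [0, 0, 0], "jaw": 0}
    - {"translation": [-20, 0.5, 0], "turn": [0, 0, 0], "jaw": 0}
    - {"translation": [-18, 0.5, 0], "turn": [0, 0, 0], "jaw": 0}
    - {"translation": [-16, 0.5, 0], "turn": [0, 0, 0], "jaw": 0}
    - {"translation": [-14, 0.5, 0], "turn": [0, 0, 0], "jaw": 0}

```text
clock: 11.25
eef_pos: [0.4822, -0.1245, 0.1538]
tcp_rot: [[-0.014, 1.0, 0.0], [1.0, 0.014, 0.0], [0.0, 0.0, -1.0]]
contact_force: [0.4, 0.7, -3.0]
grip_width: 0.0114
grip_force: 58.4
```

>>> step_arm:
  motion:
    - {"translation": [-12, 0.5, 0], "turn": [0, 0, 0], "jaw": 0}
    - {"translation": [-11, 0.5, 0], "turn": [0, 0, 0], "jaw": 0}
    - {"translation": [-10, 0.5, 0], "turn": [0, 0, 0], "jaw": 0}
    - {"translation": [-9, 0.5, 0], "turn": [0, 0, 0], "jaw": 0}
    - {"translation": [-8, 0.5, 0], "turn": [0, 0, 0], "jaw": 0}

```text
clock: 11.75
eef_pos: [0.4858, -0.1735, 0.1537]
tcp_rot: [[-0.015, 1.0, 0.0], [1.0, 0.015, 0.0], [0.0, 0.0, -1.0]]
contact_force: [-0.7, 0.7, -2.7]
grip_width: 0.0116
grip_force: 58.4
```

>>> step_arm:
  motion:
    - {"translation": [-6, 0, 0], "turn": [0, 0, 0], "jaw": 0}
    - {"translation": [-5, 0, 0], "turn": [0, 0, 0], "jaw": 0}
    - {"translation": [-3, 0, 0], "turn": [0, 0, 0], "jaw": 0}
    - {"translation": [-2, 0, 0], "turn": [0, 0, 0], "jaw": 0}
    - {"translation": [-1, 0, 0], "turn": [0, 0, 0], "jaw": 0}

```text
clock: 12.25
eef_pos: [0.486, -0.1899, 0.1537]
tcp_rot: [[-0.015, 1.0, -0.0], [1.0, 0.015, 0.0], [0.0, -0.0, -1.0]]
contact_force: [-0.1, 0.8, -2.6]
grip_width: 0.0112
grip_force: 58.4
```

>>> step_arm:
  motion:
    - {"translation": [0, 0, 0], "turn": [0, 0, 0], "jaw": 0}
    - {"translation": [0, 0, 0], "turn": [0, 0, 0], "jaw": 0}
    - {"translation": [0, 0, 0], "turn": [0, 0, 0], "jaw": 0}
    - {"translation": [0, 0, 0], "turn": [0, 0, 0], "jaw": 0}
    - {"translation": [0, 0, 0], "turn": [0, 0, 0], "jaw": 0}

```text
clock: 12.75
eef_pos: [0.486, -0.1898, 0.1538]
tcp_rot: [[-0.015, 1.0, 0.0], [1.0, 0.015, 0.0], [0.0, 0.0, -1.0]]
contact_force: [0.7, 0.2, -2.5]
grip_width: 0.0113
grip_force: 58.4
```

```bash
sed -i 's/wrist3/wrist4/' m.py; python3 m.py
python3 - <<'E'
from h import *
im=cv2.imread('pics/wrist4.png')
o=get_obs();W=np.load("wrist.npy");P=(W.reshape(-1,3)-o["eef_pos"])
Q=P[(P[:,0]>.02)&(P[:,0]<.1)&(abs(P[:,1])<.035)&(P[:,2]>-.06)&(P[:,2]<0)]
B=Q[Q[:,2]>-.022];print(len(B),B.mean(0),B.min(0),B.max(0))
F=Q[(Q[:,2]<-.026)&(Q[:,2]>-.034)];F=F[(F[:,0]<.045)|(F[:,0]>.09)]
print("plane slopes",np.linalg.lstsq(np.c_[F[:,:2],np.ones(len(F))],F[:,2],rcond=None)[0])
s=capture("scene");A=cloud(s).reshape(-1,3);t=capture("top");C=cloud(t).reshape(-1,3)
for X in(A,C,W.reshape(-1,3)):
    r=X[(X[:,0]>.625)&(X[:,0]<.657)&(abs(X[:,1]+.19)<.05)&(X[:,2]>.1)&(X[:,2]<.17)]
    if len(r):print("lens",len(r),r.min(0).round(4),r.max(0).round(4))
    h=X[(X[:,0]>.662)&(X[:,0]<.72)&(abs(X[:,1]+.19)<.05)&(X[:,2]>.152)&(X[:,2]<.162)]
    if len(h):print("head",cv2.minAreaRect((h[:,:2]*1000).astype(np.float32)))
    f=X[(X[:,0]>.61)&(X[:,0]<.76)&(abs(X[:,1]+.19)<.07)&(X[:,2]>.01)&(X[:,2]<.0145)]
    if len(f):print("foot",len(f),cv2.minAreaRect((f[:,:2]*1000).astype(np.float32)))
cv2.imwrite('pics/end.png',np.vstack([cv2.resize(im[60:320,190:510],(640,520))[:300],cv2.resize(s["image"][150:250,320:470],(640,427))[:290]]))
E
```

```text
12.75 [ 0.4860166  -0.18980996  0.1537904 ] [[-0.015  1.     0.   ]
 [ 1.     0.015  0.   ]
 [ 0.     0.    -1.   ]] 0.011333854704562099 [ 0.69264457  0.23551439 -2.46695575]
958 [ 0.06260602 -0.00266198 -0.01504253] [ 0.05359854 -0.0146818  -0.02192146] [ 0.07532001  0.005425   -0.01015571]
plane slopes [-0.00040477 -0.00368496 -0.02892999]
lens 89 [ 0.6375 -0.2099  0.1161] [ 0.6567 -0.1745  0.1496]
head ((677.91162109375, -193.87400817871094), (40.674072265625, 46.84516906738281), 42.938079833984375)
foot 262 ((680.9722290039062, -193.8878631591797), (87.56261444091797, 102.54116821289062), 87.3297119140625)
head ((688.5800170898438, -182.86924743652344), (27.76326560974121, 48.797794342041016), 43.29844665527344)
foot 77 ((711.104736328125, -159.56521606445312), (105.45738220214844, 49.861572265625), 14.030919075012207)
lens 2850 [ 0.64   -0.2091  0.1129] [ 0.657  -0.1754  0.1481]
head ((664.5277709960938, -194.67483520507812), (15.314943313598633, 47.226478576660156), 19.318126678466797)
foot 6064 ((702.4592895507812, -188.45236206054688), (133.09585571289062, 110.502685546875), 13.053030967712402)
```

View pics/end.png

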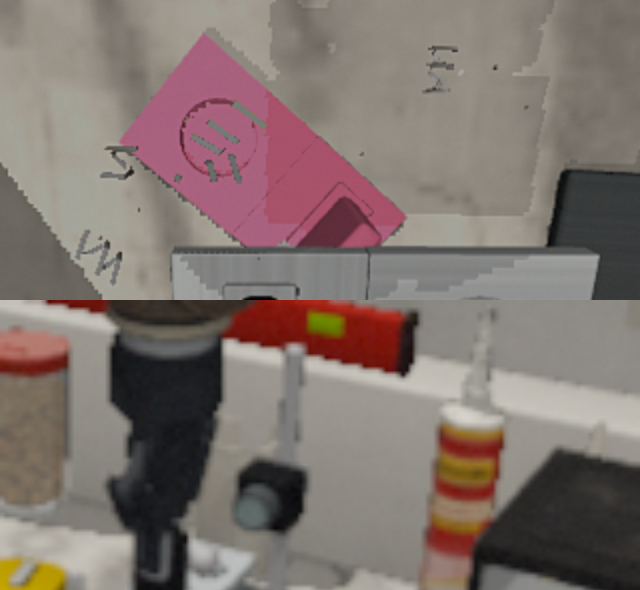

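The end view shows the tray in front of the lens, with the stand and the pink look-alike untouched. The ball is at about (0.551, -0.194, 0.132) and the lens at (0.640, -0.192, 0.132). I let it settle and check that it is still before handing in.

>>> step_arm:
  motion:
    - {"translation": [0, 0, 0], "turn": [0, 0, 0], "jaw": 0}
    - {"translation": [0, 0, 0], "turn": [0, 0, 0], "jaw": 0}
    - {"translation": [0, 0, 0], "turn": [0, 0, 0], "jaw": 0}
    - {"translation": [0, 0, 0], "turn": [0, 0, 0], "jaw": 0}
    - {"translation": [0, 0, 0], "turn": [0, 0, 0], "jaw": 0}

```text
clock: 13.4
eef_pos: [0.486, -0.1899, 0.1538]
tcp_rot: [[-0.015, 1.0, 0.0], [1.0, 0.015, 0.0], [0.0, 0.0, -1.0]]
contact_force: [-0.3, -0.1, -2.3]
grip_width: 0.0113
grip_force: 58.4
```

Run:
```python
from h import *
for i in range(6):
    W=cloud(capture("wrist"));o=get_obs();P=(W.reshape(-1,3)-o["eef_pos"])
    Q=P[(P[:,0]>.02)&(P[:,0]<.1)&(abs(P[:,1])<.035)&(P[:,2]>-.022)&(P[:,2]<0)]
    print(len(Q),Q.mean(0).round(4),Q[:,2].max().round(4))
```

```text
958 [ 0.0626 -0.0027 -0.015 ] -0.01
953 [ 0.0626 -0.0027 -0.0151] -0.0101
961 [ 0.0626 -0.0027 -0.0151] -0.0102
959 [ 0.0626 -0.0027 -0.0151] -0.0102
960 [ 0.0626 -0.0027 -0.0151] -0.0104
965 [ 0.0626 -0.0026 -0.0151] -0.0099
```

The ball is at rest, so I hand the job in.

```bash
python3 -c "
from workcell import close_job;print(close_job())"
```

```text
the job is handed in; nothing more can be done
None
```

I handed the job in with the gripper holding the tray level and still in front of the inspection camera. By my measurements the ball rests in its pocket about 89 mm from the lens and within a few millimetres of its line of sight. No verdict came back.

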